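Close the flaps of the planet quiz board

ROBOT

A 7-joint arm with a two-finger parallel gripper is mounted at the origin on the work surface. World frame = base frame: x ahead of the robot, y to its left, z up, the work surface at z = 0. Lengths are in m, angles in rad, forces in N, time in s.
With the tool pointing down it reaches from about 0.4 to 0.9 m from the base axis. Payload 5.6 kg.
Tool frame: the origin (TCP) lies midway between the tips of the shut fingers; the grasp point (between the pads) lies 19 mm behind it; y points along the fingers, z is the direction in which the jaws open and shut, and the axes are right-handed (so a half turn about y gives the same grasp; the last joint's range is limited). The gripper opens to 92 mm and grips with 3 to 60 N. Pads are 20 mm wide; open, the fingers measure 128 mm over their backs; the gripper's body (75 mm by 189 mm) begins 69 mm behind the grasp point.
Start: joints at [-1.177, 0.468, -0.012, 1.603, 0.006, 1.071, -0.056], TCP at [0.275, 0.589, 0.215] pointing down, gripper open.
Joint ranges: [-2.53, 2.53], [-0.31, 2.02], [-1.57, 1.55], [0.28, 2.44], [-1.29, 4.43], [0.15, 1.84], [-2.92, 2.92]. Speed limits (rad/s): [2.57, 2.57, 3.14, 3.14, 3.14, 3.14, 3.14].

INTERFACE

Orientations are given as a 3x3 rotation matrix whose columns are the frame's x, y, z axes.
In Python, from station import env, effector, solver, viewer, workorder, search_frame, tip_of gives the robot as it stands. Calls block until the motion is done:
- env.reach(position, orientation): joint-space move of the TCP to a pose.
- env.movel(position, frame=None, rate=0.15): straight line of the TCP; frame=None keeps the orientation; rate is the mean speed in m/s.
- env.goto_joints(angles): joint-space move.
- effector.release() and effector.grasp(squeeze=None): open the fingers fully, or close them until they stop; squeeze is the grip in N (None keeps the last).
- env.pause(seconds).
- solver.inverse_kinematics(position, orientation): joint angles nearest the present ones, or None.
- env.sense(): the state.
- viewer.read_camera(name): name is "scene" or "top" or "wrist"; returns (picture, depth): 480x640x3 uint8, red, green, blue; 480x640 float32, m along the optical axis (not along the pixel's ray), 0 where there is no reading.
- viewer.camera_info(name): a dict with "intrinsics" (3x3 intrinsics, pixels), "dist_coeffs" ([k1, k2, p1, p2, k3] as OpenCV has them; the pictures are not rectified), "eye" and "rotation" of the camera in the world; the wrist camera has in their place "T_tool_cam" (4x4, takes a point from camera to tool coordinates, whose origin is the TCP and whose axes are the tool frame's). Camera axes: x right, y up, looking along -z (the intrinsics and any distortion apply to the point x, -y, -z); pixel columns grow to the right and rows downward; lengths in m; the calibration is good to about 2 mm. A picture is of the moment at which its call begins: read the wrist's pose just before it. camera_info takes no time and is no camera call.
A pose or a line that the arm cannot do raises env.PlanningError and nothing moves.
- workorder.finish_job(): hands the job in, once; it reports no verdict.
Trained networks look in the newest picture that a camera, given by its name, has taken for a name from the list of things; names that differ only in an ending like _2 or _b are one class to them, and where a whole thing is asked for, a point or a joint stands for the part that bears it (a point fixed in the world has none). Each returns a list of dicts, best first, with "score" (0 to 1); they miss things now and then, are a little off and sometimes report something else, mostly with a low value. They report only what shows in the picture. A call takes as long as a camera call.
- search_frame(camera, name): "at" ([x, y, z] in m, in world coordinates, good to about 4 mm: the middle of the surface that is visible of it).
- tip_of(camera, name): "at" ([x, y, z] in m, in world coordinates, good to about 4 mm: a listed point, or the origin of a listed thing).
The state is a dict: "t": time; "joint_positions": joint angles; "joint_velocities": joint speeds; "tau": joint torques, N m; "ee_pos": TCP position; "tcp_rot": TCP orientation; "wrist_force": force on the tool from outside, world axes, zero at the start; "moment": the same for the moment, N m; "gripper_width": finger opening in m.
Only numpy, scipy, OpenCV 4.12 (cv2) and the standard library are available. Lean on these libraries where they do the work, as an engineer would, in place of code of your own. Each camera call takes 0.05 s, during which the arm holds its last target.

TASK

Close the planet quiz board for the next class: begin at the end of the curved row where the outermost flap has no disc behind it, and run your fingertips along the arc in one low, continuous stroke, pushing the five white wooden flaps over one after another so that each lies flat on its own dark disc. Touch lightly, follow the curve without lifting away or leaving the row until the last flap is over, and do not shove or lift the board. Leave the wooden half-ball, the pot, the glue gun and the ruler where they are.

Things in the scene. Friction and masses are not known exactly. Their poses are not given: they have to be found in the camera images.
- board: Loose plywood quiz board, 200 x 290 x 15 mm, 0.9 kg, lying flat on the table, turned by any angle. Origin at the centre of its underside, x along the 200 mm side, y along the 290 mm side, z up; its top is 15 mm above the origin. Five wooden flaps stand on a thin dark arc drawn on its top.
- arc_centre (a point): Centre of the arc, at the height of the board's top (15 mm above the table), at (-115, 0) mm in the board's frame. The arc's radius is 145 mm. Seen from above, the stroke runs counter-clockwise about this point, from the board's -y end to its +y end.
- hinge0 (a point): Middle of the hinge line of flap 0 (the first in the stroke), 4 mm above the board's top, on the arc at -0.94 rad from the board's +x, seen from arc_centre. The hinge line points at arc_centre. Neighbouring hinges are 0.40 rad (58 mm) apart along the arc.
- hinge1 (a point): Middle of the hinge line of flap 1 (the second in the stroke), 4 mm above the board's top, on the arc at -0.54 rad from the board's +x, seen from arc_centre. The hinge line points at arc_centre.
- hinge2 (a point): Middle of the hinge line of flap 2 (the third in the stroke), 4 mm above the board's top, on the arc at -0.14 rad from the board's +x, seen from arc_centre. The hinge line points at arc_centre.
- hinge3 (a point): Middle of the hinge line of flap 3 (the fourth in the stroke), 4 mm above the board's top, on the arc at 0.26 rad from the board's +x, seen from arc_centre. The hinge line points at arc_centre.
- hinge4 (a point): Middle of the hinge line of flap 4 (the fifth in the stroke), 4 mm above the board's top, on the arc at 0.66 rad from the board's +x, seen from arc_centre. The hinge line points at arc_centre.
- flap0 (a joint): Angle of flap 0, rad: 0 upright, 1.57 lying flat on the board over its disc; negative leaning back, away from its disc (stop at -0.35). Starts at -0.30 to 0.25. The flap is a thin white-painted wooden plate, 36 mm wide (radially), 3 mm thick, its free edge 42 mm from the hinge line; when flat, its upper face is 5.5 mm above the board's top.
- flap1 (a joint): Angle of flap 1, rad: 0 upright, 1.57 lying flat on the board over its disc; plate and range as flap 0. Each flap turns over only in the sense of increasing arc angle, towards the next flap; its dark wooden disc (16 to 30 mm across, 1 mm high) lies 23 mm beyond its hinge on that side, its two small brass hinge leaves behind it.
- flap2 (a joint): Angle of flap 2, rad: 0 upright, 1.57 lying flat on the board over its disc; plate and range as flap 0. Every hinge is lightly stiff (0.006 N m, under 1 N at the flap's edge) and stays at the angle where it is left.
- flap3 (a joint): Angle of flap 3, rad: 0 upright, 1.57 lying flat on the board over its disc; plate, range and hinge as the others.
- flap4 (a joint): Angle of flap 4, rad: 0 upright, 1.57 lying flat on the board over its disc; plate, range and hinge as the others.
- sun: Bystander: loose wooden half-ball, 52 mm across, 26 mm high, standing on the board inside the arc (its middle about 70 mm from the board's centre towards -x); origin at the centre of its flat underside.
- pot: Bystander: white pot of craft sticks, 72 mm across, about 130 mm high with the sticks; origin under its centre. On the table to the robot's left.
- gluegun: Bystander: grey glue gun lying on its side, about 240 x 140 mm, 28 mm high; origin under the middle of its barrel. On the table to the robot's right.
- ruler: Bystander: flat wooden ruler 200 x 30 x 4 mm on the table to the robot's left; origin under its centre.

How it is judged:
By the outcome, as a careful person would: the job done as asked, in the order asked, and still so for the second after the job is handed in, with the robot touching nothing.
It also fails if it takes over 51 s, if anything falls off the work surface, if the arm or the gripper's body presses on something with over 40 N, if the wrist force passes 120 N, or if a joint passes its speed limit or range.

## Working session

There is one attempt and no reset: what is moved stays moved. The work goes in short steps, each a Python script; the robot and the scene stay as the last script left them, time stands still between calls to the robot, and variables do not carry over. Pictures are saved under pics/ and viewed, and the job is handed in when it is done.

```bash
ls; mkdir -p pics; python3 - <<'E'
from station import env, effector, solver, viewer, workorder, search_frame, tip_of
import cv2
s=env.sense();print(s['t'],s['ee_pos'],s['tcp_rot'],s['gripper_width'])
for c in ['top','scene']:
    p,d=viewer.read_camera(c);cv2.imwrite(f'pics/{c}0.png',p[:,:,::-1])
    print(c,viewer.camera_info(c))
    for n in ['board','arc_centre','hinge0','hinge1','hinge2','hinge3','hinge4','sun']:
        print(n,[(x['score'],x['at']) for x in tip_of(c,n)][:2])
print(env.sense()['t'])
E
```

```text
pics
0.0 [0.27480034 0.58841213 0.21365552] [[ 9.06085713e-01 -6.13572274e-04  4.23093729e-01]
 [-4.23094151e-01 -1.64805957e-03  9.06084225e-01]
 [ 1.41335510e-04 -9.99998454e-01 -1.75288207e-03]] 0.0916588887260131
top {'intrinsics': array([[441.12139907,   0.        , 321.70436538],
       [  0.        , 441.12139907, 239.89324589],
       [  0.        ,   0.        ,   1.        ]]), 'dist_coeffs': array([-0.01694626,  0.        ,  0.        ,  0.        ,  0.        ]), 'eye': array([ 0.47081879, -0.0020757 ,  0.98445425]), 'rotation': array([[-0.02164071,  0.99539119, -0.09342409],
       [-0.99976422, -0.02137934,  0.00379773],
       [ 0.00178288,  0.09348425,  0.99561916]])}
board [(0.92, [0.5996, -0.0325, -0.0009]), (0.23, [0.6344, -0.0323, 0.0218])]
arc_centre [(0.63, [0.5066, -0.1025, 0.015])]
hinge0 [(0.84, [0.5958, 0.0113, 0.0233]), (0.73, [0.5466, 0.0394, 0.0183])]
hinge1 [(0.84, [0.5958, 0.0113, 0.0233]), (0.73, [0.5466, 0.0394, 0.0183])]
hinge2 [(0.84, [0.5958, 0.0113, 0.0233]), (0.73, [0.5466, 0.0394, 0.0183])]
hinge3 [(0.84, [0.5958, 0.0113, 0.0233]), (0.73, [0.546
[... 492 characters left out ...]
otation': array([[ 0.51247991, -0.57119415,  0.64117204],
       [ 0.85858104,  0.32845988, -0.39364033],
       [ 0.01424576,  0.75223092,  0.65874555]])}
board [(0.91, [0.5996, -0.0368, 0.0045])]
arc_centre [(0.88, [0.504, -0.1003, 0.0132])]
hinge0 [(0.76, [0.6337, -0.0345, 0.0219]), (0.74, [0.5421, 0.0403, 0.017])]
hinge1 [(0.76, [0.6337, -0.0345, 0.0219]), (0.74, [0.5421, 0.0403, 0.017])]
hinge2 [(0.76, [0.6337, -0.0345, 0.0219]), (0.74, [0.5421, 0.0403, 0.017])]
hinge3 [(0.76, [0.6337, -0.0345, 0.0219]), (0.74, [0.5421, 0.0403, 0.017])]
hinge4 [(0.76, [0.6337, -0.0345, 0.0219]), (0.74, [0.5421, 0.0403, 0.017])]
sun [(0.7, [0.536, -0.0737, 0.0131]), (0.26, [0.6359, -0.0325, 0.0221])]
0.9
```

View pics/top0.png

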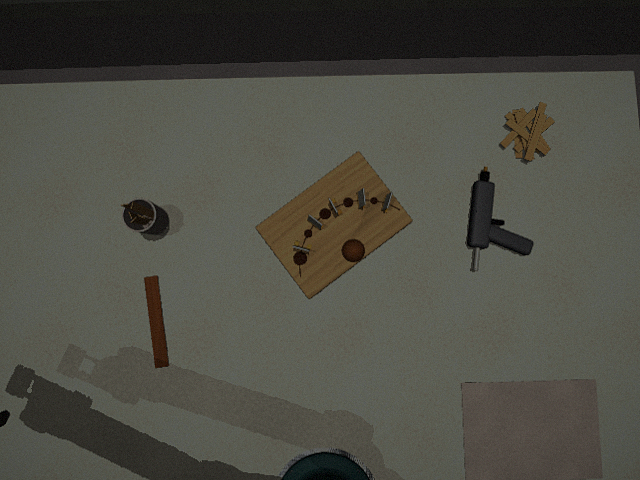

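View pics/scene0.png

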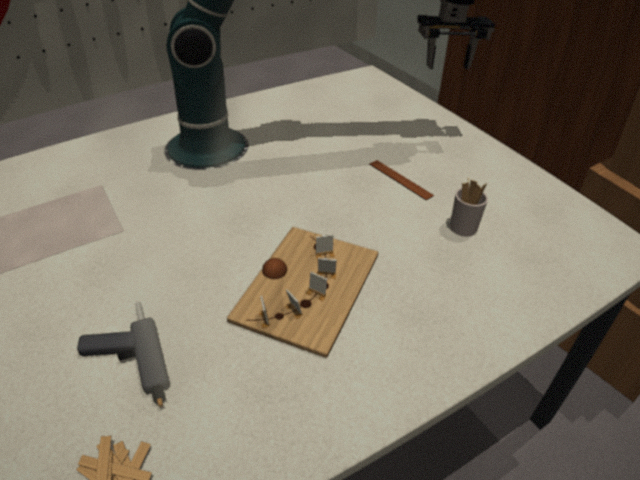

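```bash
cat > h.py <<'E'
import numpy as np,cv2
from station import env, effector, solver, viewer, workorder, search_frame, tip_of
def proj(P,K,D,R,e):
    c=(np.atleast_2d(P)-e)@R; c=c*[1,-1,-1]
    return cv2.projectPoints(c.reshape(-1,1,3),np.zeros(3),np.zeros(3),K,D)[0].reshape(-1,2)
def unproj(uv,z,K,D,R,e):
    n=cv2.undistortPoints(np.float64(uv).reshape(-1,1,2),K,D).reshape(-1,2)
    d=np.c_[n[:,0],-n[:,1],-np.ones(len(n))]@R.T
    return e+d*((z-e[2])/d[:,2])[:,None]
def cam(name,s=None):
    i=viewer.camera_info(name)
    if name=='wrist':
        T=i['T_tool_cam'];Rt=np.array(s['tcp_rot']);return i['intrinsics'],i['dist_coeffs'],Rt@T[:3,:3],np.array(s['ee_pos'])+Rt@T[:3,3]
    return i['intrinsics'],i['dist_coeffs'],i['rotation'],i['eye']
def fit(pic,C,seed=(0.6,-0.034,0.015)):
    hsv=cv2.cvtColor(pic,cv2.COLOR_RGB2HSV)
    m=((hsv[...,1]>75)&(hsv[...,0]<25)).astype(np.uint8)*255
    m=cv2.morphologyEx(m,cv2.MORPH_CLOSE,np.ones((9,9)));m=cv2.morphologyEx(m,cv2.MORPH_OPEN,np.ones((5,5)))
    n,l,st,ce=cv2.connectedComponentsWithStats(m)
    u=proj(seed,*C)[0]
    k=min(range(1,n),key=lambda i:np.hypot(*(ce[i]-u))+(st[i,4]<1500)*1e4)
    cs=cv2.findContours((l==k).astype(np.uint8),cv2.RETR_EXTERNAL,cv2.CHAIN_APPROX_NONE)[0]
    c=max(cs,key=cv2.contourArea)[:,0]
    W=unproj(c,0.015,*C)[:,:2]
    r=cv2.minAreaRect(np.float32(W*1000))
    return r,st[k]
def model(x,y,th):
    R=np.array([[np.cos(th),-np.sin(th)],[np.sin(th),np.cos(th)]])
    w=lambda p:np.array([x,y])+np.atleast_2d(p)@R.T
    arc=lambda a,r=.145:w(np.c_[-.115+r*np.cos(a),r*np.sin(a)])
    return w,arc
def draw(pic,C,x,y,th,f,crop=None,sc=1):
    w,arc=model(x,y,th);im=pic[:,:,::-1].copy()
    im=cv2.resize(im,None,fx=sc,fy=sc,interpolation=cv2.INTER_CUBIC)
    def pl(xy,z,col,closed=False):
        p=proj(np.c_[xy,np.full(len(xy),z)],*C)*sc
        cv2.polylines(im,[np.int32(p)],closed,col,1,cv2.LINE_AA)
    pl(w([[-.1,-.145],[.1,-.145],[.1,.145],[-.1,.145]]),.015,(0,255,0),True)
    pl(arc(np.linspace(-1.1,1.1,60)),.015,(255,255,0))
    for i in range(5):
        a=-.94+.4*i
        pl(np.vstack([arc(np.array([a]),.127),arc(np.array([a]),.163)]),.019,(0,0,255))
    if crop: im=im[crop[1]*sc:crop[3]*sc,crop[0]*sc:crop[2]*sc]
    cv2.imwrite(f,im)
E
python3 - <<'E'
from h import *
for c in ['top','scene']:
    C=cam(c);p=cv2.imread(f'pics/{c}0.png')[:,:,::-1].copy()
    r,s=fit(p,C);print(c,r,s)
    (x,y),(a,b),ang=r
    th=np.radians(ang if a<b else ang-90)
    th=min([th,th+np.pi,th-np.pi],key=lambda t:abs(t-.58));print(x,y,th)
    draw(p,C,x/1000,y/1000,th,f'pics/{c}1.png',(240,140,430,310) if c=='top' else (210,210,400,370),4)
E
```

```text
top ((597.281982421875, -33.07582092285156), (199.6435089111328, 289.455078125), 35.724578857421875) [  257   153   154   145 11621]
597.281982421875 -33.07582092285156 0.6235115249503657
scene ((603.5213623046875, -35.39404296875), (201.9052276611328, 295.6165771484375), 35.630123138427734) [  228   228   149   128 10702]
603.5213623046875 -35.39404296875 0.6218629616565793
```

View pics/top1.png

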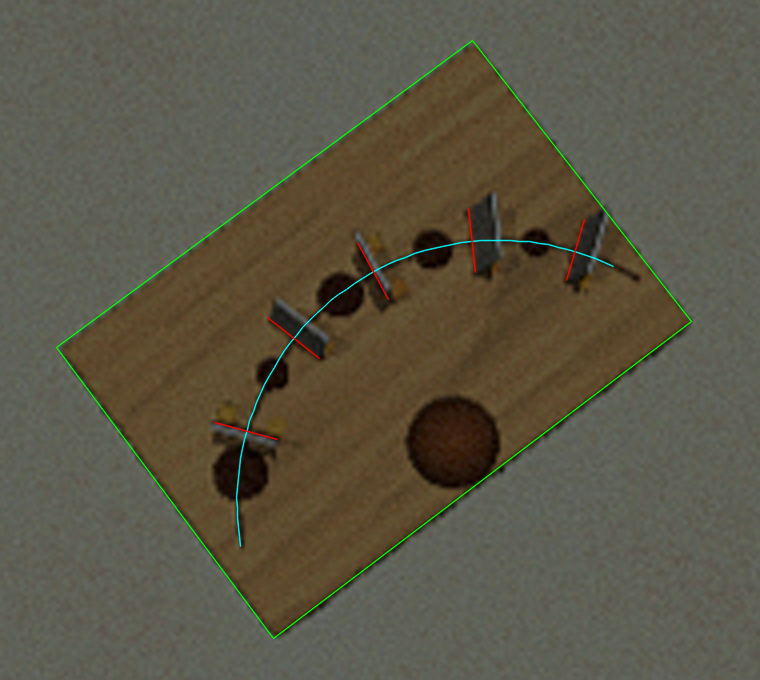

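View pics/scene1.png

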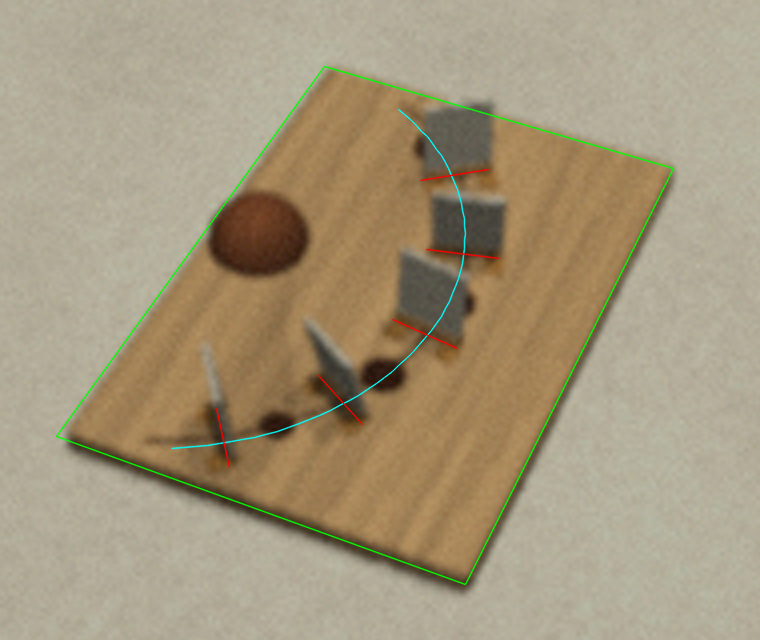

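```bash
cat >> h.py <<'E'
def ori(phi):
    r=np.array([np.cos(phi),np.sin(phi),0]);y=np.array([0,0,-1.]);return np.c_[np.cross(y,r),y,r]
E
python3 - <<'E'
from h import *
p0=np.array(env.sense()['ee_pos'])
effector.grasp(5)
env.movel(p0+[0,0,.12],rate=.2)
th=.6227;w,arc=model(.5985,-.0335,th)
c=w([0,0])[0]
# keep camera looking over board
i=viewer.camera_info('wrist');print(i['T_tool_cam'].round(3),i['intrinsics'].round(1))
env.reach([c[0]-.03,c[1],.36],ori(0.0));env.pause(.3)
s=env.sense();p,d=viewer.read_camera('wrist');C=cam('wrist',s)
print(s['t'],s['ee_pos'],s['gripper_width'],s['wrist_force'],s['joint_positions'])
cv2.imwrite('pics/w0.png',p[:,:,::-1])
r,st=fit(p,C);print(r,st)
draw(p,C,.5985,-.0335,th,'pics/w1.png')
for n in ['arc_centre','board']: print(n,[(x['score'],x['at']) for x in tip_of('wrist',n)][:2])
print([(x['score'],x['at']) for x in tip_of('wrist','hinge0')])
E
```

```text
[[ 0.001 -0.966 -0.26  -0.073]
 [-0.     0.26  -0.966 -0.17 ]
 [ 1.     0.001  0.     0.   ]
 [ 0.     0.     0.     1.   ]] [[349.2   0.  322.3]
 [  0.  349.2 244.3]
 [  0.    0.    1. ]]
5.7333 [ 0.56854911 -0.03318507  0.35994552] 0.0004193988152635188 [0.33963274 0.31107685 0.43077678] [-0.54559186  0.23319722  0.66602183  1.65296954 -0.14840305  1.30685449
  0.14667924]
((564.5006103515625, -204.62847900390625), (1162.8924560546875, 687.0614013671875), 0.060500387102365494) [    0    74   640   406 70270]
arc_centre [(0.75, [0.5012, -0.0985, 0.0165])]
board [(0.85, [0.596, -0.0326, -0.0055])]
[(0.94, [0.6488, -0.1421, 0.0164]), (0.89, [0.5469, 0.0387, 0.0208]), (0.88, [0.638, -0.0317, 0.0194]), (0.79, [0.597, 0.0147, 0.0196]), (0.65, [0.6472, -0.0898, 0.0166])]
```

View pics/w1.png

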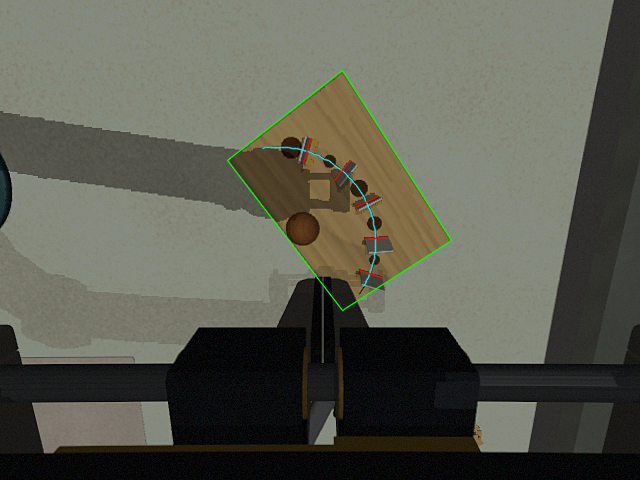

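```bash
cat >> h.py <<'E'
X,Y,TH=.5995,-.033,.6227
W,ARC=model(X,Y,TH)
def pose(a,z):
    q=ARC(np.array([a]))[0];return np.array([q[0],q[1],z]),ori(TH+a)
E
python3 - <<'E'
from h import *
p,o=pose(-1.2,.15);env.reach(p,o)
for a in np.arange(-1.2,1.05,.2):
    j=solver.inverse_kinematics(*pose(a,.022));print(round(a,1),None if j is None else np.round(j,2))
env.movel(pose(-1.2,.03)[0],rate=.08);env.pause(.4)
s=env.sense();print(s['t'],s['ee_pos'],p,s['wrist_force'],s['joint_positions'])
f0=np.array(s['wrist_force'])
for z in np.arange(.018,.0125,-.0005):
    env.movel(pose(-1.2,z)[0],rate=.02);env.pause(.1);s=env.sense();df=np.array(s['wrist_force'])-f0
    print(round(z,4),s['ee_pos'][2].round(5),df.round(2))
    if df[2]>1.0:break
env.movel(pose(-1.2,.025)[0],rate=.03)
print(env.sense()['t'],env.sense()['ee_pos'],env.sense()['wrist_force'])
E
```

```text
-1.2 [-0.2   0.78  0.61  1.74 -0.59  0.81  0.12]
-1.0 [-0.21  0.78  0.57  1.72 -0.55  0.81  0.24]
-0.8 [-0.22  0.77  0.52  1.71 -0.51  0.8   0.36]
-0.6 [-0.24  0.75  0.48  1.72 -0.46  0.78  0.49]
-0.4 [-0.26  0.74  0.44  1.74 -0.42  0.76  0.61]
-0.2 [-0.27  0.71  0.4   1.76 -0.38  0.74  0.74]
-0.0 [-0.29  0.69  0.35  1.8  -0.34  0.71  0.87]
0.2 [-0.29  0.66  0.3   1.85 -0.3   0.68  1.  ]
0.4 [-0.3   0.62  0.26  1.9  -0.25  0.65  1.14]
0.6 [-0.3   0.59  0.22  1.96 -0.21  0.61  1.28]
0.8 [-0.29  0.55  0.18  2.03 -0.17  0.57  1.43]
1.0 [-0.27  0.52  0.13  2.09 -0.13  0.54  1.59]
9.0083 [ 0.62759832 -0.17917126  0.03005394] [ 0.62758592 -0.17920722  0.15      ] [ 0.18861332  0.09170383 -0.37180637] [-0.20109496  0.77001591  0.61388178  1.73779772 -0.57917084  0.82237344
  0.10865561]
0.018 0.01813 [-0.38  0.48 -0.44]
0.0175 0.01754 [ 0.37 -0.59 -0.14]
0.017 0.01702 [-1.14 -0.09  1.44]
10.975 [ 0.62780552 -0.17923226  0.02535447] [-0.05116402 -0.56323153  0.15664311]
```

```bash
python3 - <<'E'
from h import *
def F(n=8):
    L=[]
    for _ in range(n):
        L.append(env.sense()['wrist_force']);env.pause(.02)
    return np.mean(L,0)
f0=F(12);print(f0)
env.movel(pose(-1.2,.017)[0],rate=.05)
for z in np.arange(.0165,.0129,-.0005):
    env.movel(pose(-1.2,z)[0],rate=.02);df=F()-f0
    print(round(z,4),env.sense()['ee_pos'][2].round(5),df.round(2))
    if df[2]>1.0:break
env.movel(pose(-1.2,.025)[0],rate=.05)
print(env.sense()['t'])
E
```

```text
[ 0.01809308 -0.01301819  0.22252178]
0.0165 0.01659 [ 0.07  0.26 -0.16]
0.016 0.01601 [ 0.04 -0.06 -0.39]
0.0155 0.01553 [0.22 0.3  0.2 ]
0.015 0.0155 [-1.74  0.79  4.92]
13.3667
```

```bash
python3 - <<'E'
from h import *
lo,hi=.0215,.0280
def zz(a):
    d=min((.145*(a-(-.94+.4*i))+.010 for i in range(5)),key=lambda d:abs(d-13)if 0 else (abs(d-.014)))
    return np.interp(d,[-.015,-.002,.004,.030],[lo,hi,hi,lo])
off=0;log=[]
p,o=pose(-1.2,hi)
env.movel(pose(-1.2,.026)[0],o,.05)
for a in np.arange(-1.15,1.001,.05):
    z=hi if a<-.95 else zz(a)
    p,o=pose(a,z+off);env.movel(p,o,.06)
    s=env.sense();f=np.array(s['wrist_force']);log.append([a,z,s['ee_pos'][2]*1,s['t'],*f])
    if f[2]>5: off+=.0004
    if np.abs(f).max()>20: print('STOP');break
print(np.round(log,4)[:, :].tolist().__str__().replace('], [','\n'),off)
q=env.sense()['ee_pos'];env.movel(np.array(q)+[0,0,.1],rate=.12)
print(env.sense()['t'])
E
```

```text
[[-1.15, 0.028, 0.028, 13.8917, 0.085, -0.4699, -0.0968
-1.1, 0.028, 0.0279, 14.1583, -0.8077, 0.8739, -0.3202
-1.05, 0.028, 0.0279, 14.425, 0.1737, 0.5629, -0.444
-1.0, 0.028, 0.028, 14.6917, 0.4165, 1.1021, -0.2418
-0.95, 0.0269, 0.0268, 14.9667, -0.5403, 0.6251, -0.2346
-0.9, 0.025, 0.025, 15.2417, 1.3309, -1.0269, -0.0422
-0.85, 0.0232, 0.0232, 15.5167, -1.5483, 0.2288, 0.744
-0.8, 0.0215, 0.0215, 15.7917, 0.4991, 0.6244, -1.1504
-0.75, 0.0215, 0.0216, 16.0583, -0.3716, 0.1701, 0.3048
-0.7, 0.0224, 0.0225, 16.3333, 0.8845, -0.3454, -0.0826
-0.65, 0.026, 0.0262, 16.6167, -0.5855, 0.3024, -0.1977
-0.6, 0.028, 0.028, 16.8917, 0.5291, 0.2077, -0.6371
-0.55, 0.0269, 0.0267, 17.1667, 0.9907, -0.1741, 0.081
-0.5, 0.025, 0.025, 17.4417, -0.329, -0.7221, -0.0208
-0.45, 0.0232, 0.0232, 17.7167, -0.9514, 0.5336, -0.4221
-0.4, 0.0215, 0.0215, 17.9917, 0.049, -0.6397, -0.6827
-0.35, 0.0215, 0.0216, 18.2583, -0.252, 0.0995, -0.2638
-0.3, 0.0224, 0.0225, 18.5333, -0.9505, -0.8238, 0.9452
-0.25, 0.026, 0.0262, 18.8167, -0.3008, -0.8091, -0.0252
-0.2, 0.028, 0.028, 19.0917, 0.451, -0.6159, -0.228
[... 616 characters left out ...]
0.0215, 22.3917, -0.0397, -0.5693, 0.2911
0.45, 0.0215, 0.0216, 22.6583, -1.0772, -0.0569, 0.0098
0.5, 0.0224, 0.0225, 22.9333, -0.0415, -0.6072, 0.2783
0.55, 0.026, 0.0262, 23.2167, 0.4481, -0.6681, 1.0054
0.6, 0.028, 0.0281, 23.4917, 0.8207, -0.3246, 0.1515
0.65, 0.0269, 0.0268, 23.7667, -0.5925, 0.7781, 0.4495
0.7, 0.025, 0.025, 24.0417, -0.0032, 0.0896, 0.264
0.75, 0.0232, 0.0232, 24.3167, 0.027, 0.0471, 0.5572
0.8, 0.0215, 0.0215, 24.5917, -0.2476, -0.2964, 0.7114
0.85, 0.0215, 0.0216, 24.8583, 0.6545, -0.8462, 0.1459
0.9, 0.0215, 0.0216, 25.125, 0.2212, 0.1056, 0.216
0.95, 0.0215, 0.0216, 25.3917, -0.2958, 0.2755, 0.0032
1.0, 0.0215, 0.0215, 25.6583, 0.1556, -0.3447, -0.615]] 0
26.6417
```

```bash
python3 - <<'E'
from h import *
env.reach([.5685,-.033,.28],ori(0.0));env.pause(.2)
s=env.sense();p,d=viewer.read_camera('wrist');C=cam('wrist',s)
draw(p,C,X,Y,TH,'pics/w2.png',(180,0,480,330),2)
ps,ds=viewer.read_camera('scene');draw(ps,cam('scene'),X,Y,TH,'pics/scene2.png',(210,210,400,370),4)
pt,dt=viewer.read_camera('top');draw(pt,cam('top'),X,Y,TH,'pics/top2.png',(240,140,430,310),4)
# heights along each flap
def h(C,d):
    for i in range(5):
        out=[]
        for dd in (-.012,.006,.012,.02,.028,.036,.040):
            v=[]
            for rr in (.133,.145,.157):
                q=ARC(np.array([-.94+.4*i]))[0]; a=-.94+.4*i+TH
                c=ARC(np.array([-.94+.4*i]),rr)[0]+dd*np.array([-np.sin(a),np.cos(a)])
                u=proj([c[0],c[1],.02],*C)[0]; k=np.int32(np.round(u))
                if not(0<=k[0]<640 and 0<=k[1]<480):continue
                n=cv2.undistortPoints(u.reshape(1,1,2),C[0],C[1]).ravel();z=d[k[1],k[0]]
                v.append((C[3]+C[2]@(np.array([n[0],-n[1],-1])*z))[2]*1000)
            out.append(np.round(np.mean(v),1) if v else None)
        print(i,out)
h(C,d);print('scene');h(cam('scene'),ds);print(s['t'])
for n in ['sun','pot','ruler','gluegun']:print(n,[(x['score'],x['at']) for x in tip_of('top',n)][:1])
E
```

```text
0 [np.float64(14.9), np.float64(21.1), np.float64(20.6), np.float64(21.0), np.float64(20.2), np.float64(21.6), np.float64(22.1)]
1 [np.float64(161.8), np.float64(20.4), np.float64(22.2), np.float64(21.0), np.float64(20.8), np.float64(21.6), np.float64(21.5)]
2 [np.float64(17.0), np.float64(20.1), np.float64(21.2), np.float64(20.6), np.float64(20.3), np.float64(20.9), np.float64(20.6)]
3 [np.float64(17.8), np.float64(20.0), np.float64(21.2), np.float64(21.5), np.float64(21.1), np.float64(21.6), np.float64(21.8)]
4 [np.float64(16.9), np.float64(21.0), np.float64(21.0), np.float64(21.0), np.float64(20.7), np.float64(20.7), np.float64(21.8)]
scene
0 [np.float64(14.1), np.float64(21.1), np.float64(20.2), np.float64(20.6), np.float64(21.0), np.float64(21.2), np.float64(19.8)]
1 [np.float64(15.0), np.float64(20.1), np.float64(20.5), np.float64(20.5), np.float64(20.9), np.float64(20.8), np.float64(22.7)]
2 [np.float64(17.8), np.float64(21.3), np.float64(21.3), np.float64(20.0), np.float64(19.5), np.float64(19.7), np.float64(20.3)]
3 [np.float64(13.9), np.float64(18.5), np.float64(18.6), np.float64(20.3), np.float64(19.3), np.float64(19.9), np.float64(21.1)]
4 [np.float64(16.7), np.float64(19.9), np.float64(18.8), np.float64(18.9), np.float64(19.6), np.float64(19.5), np.float64(18.9)]
28.0917
sun []
pot [(0.68, [0.6179, 0.3703, 0.0041])]
ruler [(0.92, [0.3938, 0.3654, 0.0017])]
gluegun [(0.95, [0.6132, -0.3589, 0.0018])]
```

View pics/w2.png

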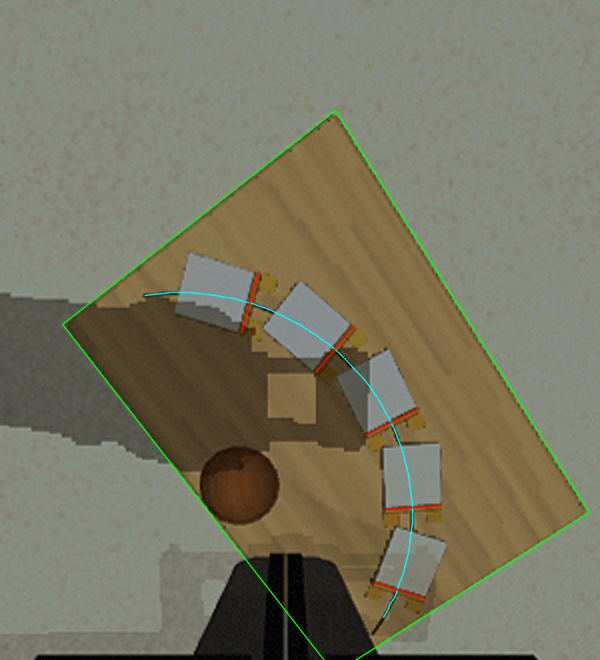

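View pics/scene2.png

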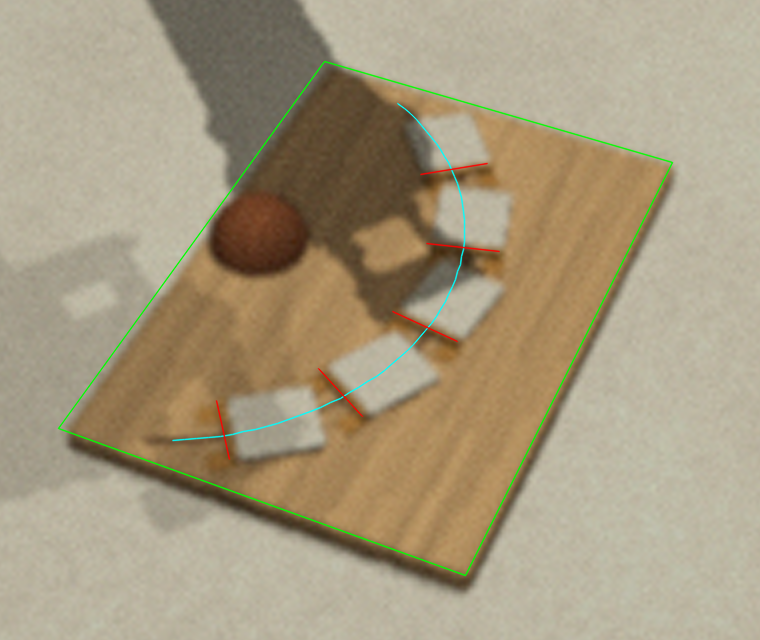

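All five flaps lie flat: their faces are about 21 mm above the table, against the 20.5 mm expected. The board outline and the half-ball (pixel (258,234) in the scene crop) are where they were before the stroke.

```bash
python3 - <<'E'
from h import *
workorder.finish_job();print(env.sense()['t'])
E
```

```text
the job is handed in; nothing more can be done
the job is handed in; nothing more can be done
```

All five flaps are folded over and lie flat on their discs. I handed the job in at about 28 s, with the arm clear of everything.

**Stroke:** I located the board in the camera images and found its top by lightly touching the bare wood before the first flap (about 5 N at most, top at about 15.5 mm). With the fingers shut, I then made one sweep along the arc from flap 0 to flap 4. The fingertips stayed between about 6 and 13 mm above the board. The wrist force readings stayed below about 1.6 N, close to sensor noise.

**Final checks:**
- **Flaps:** The wrist camera's depth puts all five faces at 20–22 mm above the table, against 20.5 mm expected. The scene camera agrees within its noise, reading 18.5–22.7 mm.
- **Board and half-ball:** Neither shows any visible movement in the scene picture.
- **Pot, glue gun and ruler:** I found them only in the last top picture and did not compare them with their starting positions. The arm never came near the glue gun or the ruler. It may have passed over the pot, but I had raised it about 0.33 m above the table first.

**Readings that failed or disagreed:**
- In the last top picture the network did not find the half-ball, because the arm was probably blocking the view. I checked it in the scene and wrist pictures instead.
- One wrist depth reading behind flap 1 came out at 162 mm. It is an average that seems to have caught the gripper, and the scene camera read 15 mm at the same place.

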